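Build the filter stack on the light meter

TASK

Build the filter stack on the light meter's port, one piece at a time from the bottom up: first the green filter, on it the yellow, on that the red, and last the white-domed diffuser. Pull each of these filters straight up out of its sprung clip and seat every piece fully and upright on the cone below it; leave the blue filter in its clip.

Things in the scene. Friction and masses are not known exactly. Their poses are not given: they have to be found in the camera images.
- light_meter: Light meter, fixed to the table: white box 96 x 96 mm, 40 mm high, dark blue band at its foot. A black collar 48 mm wide on its top carries the port's steel cone. Origin: centre of its underside, on the table; z up.
- port (a point): Port of the light meter: centre of the black collar's flat upper face, 45 mm above the table, where the lowest filter's underside comes to rest. A steel locating cone rises 6 mm from it (30 mm wide at its foot, 22 at its top).
- clip_strip: Fixed aluminium bar, 36 mm (x) by 268 mm (y), top 8 mm above the table. Filters stand on it at y = -96, -32, 32, 96 mm, x = 0, each between two sprung jaws on its +y and -y sides (25 mm high, out to 32 mm from its axis). A straight pull up of 5 to 15 N frees it within 15 mm. Its x sides overhang the bar, free for fingers. Origin: centre of underside, on the table.
- green_filter: Round green cell with black foot, 44 mm across, 60 g, in any one of the clips. Body 20 mm high (groove 2 mm deep, 7 to 13 mm up); on top a green cone 6 mm high, 30 mm wide at foot, 22 at top. Recess below, 33 wide, 7 deep, drops over the cone it is set on and self-centres within about 4 mm: each adds 20 mm to the stack. Origin: centre of underside; z up.
- yellow_filter: Round yellow cell with black foot, 44 mm across, 60 g, in any one of the clips. Body 20 mm high (groove 2 mm deep, 7 to 13 mm up); on top a yellow cone 6 mm high, 30 mm wide at foot, 22 at top. Recess below, 33 wide, 7 deep, drops over the cone it is set on and self-centres within about 4 mm: each adds 20 mm to the stack. Origin: centre of underside; z up.
- red_filter: Round red cell with black foot, 44 mm across, 60 g, in any one of the clips. Body 20 mm high (groove 2 mm deep, 7 to 13 mm up); on top a red cone 6 mm high, 30 mm wide at foot, 22 at top. Recess below, 33 wide, 7 deep, drops over the cone it is set on and self-centres within about 4 mm: each adds 20 mm to the stack. Origin: centre of underside; z up.
- blue_filter: Round blue cell with black foot, 44 mm across, 60 g, in any one of the clips. Body 20 mm high (groove 2 mm deep, 7 to 13 mm up); on top a blue cone 6 mm high, 30 mm wide at foot, 22 at top. Recess below, 33 wide, 7 deep, drops over the cone it is set on and self-centres within about 4 mm: each adds 20 mm to the stack. Origin: centre of underside; z up. Stays in its clip.
- diffuser: Diffuser: black round collar 44 mm across and 22 mm high with a white dome on it, 34 mm high over all, 60 g. Its underside has the same recess as the filters, 33 mm wide and 7 mm deep. It stands upright and loose on the table. Origin: centre of its underside; z up.

How it is judged:
By the outcome, as a careful person would: the job done as asked, in the order asked, and still so for the second after the job is handed in, with the robot touching nothing.
It also fails if it takes over 128 s, if anything falls off the work surface, if the arm or the gripper's body presses on something with over 40 N, if the wrist force passes 120 N, or if a joint passes its speed limit or range.

ROBOT

A 6-joint arm with a two-finger parallel gripper is mounted at the origin on the work surface. World frame = base frame: x ahead of the robot, y to its left, z up, the work surface at z = 0. Lengths are in mm, angles in rad, forces in N, time in s.
With the tool pointing down it reaches from about 350 to 875 mm from the base axis. Payload 4.2 kg.
Tool frame: the origin (TCP) lies between the finger pads; the fingertips stand 11 mm ahead of it and the grasp point (between the pads) lies 8 mm behind it; z points along the fingers, y is the direction in which the jaws open and shut (so a half turn about z gives the same grasp; the last joint's range is limited). The gripper opens to 85 mm and grips with 20 to 120 N. Pads are 22 mm wide; open, the fingers measure 114 mm over their backs; the gripper's body (76 mm by 85 mm) begins 54 mm behind the grasp point. The pads swing forward as they close: fully open they stand 13 mm farther back than shut.
Start: joints at [1.517, 0.385, 0.008, 0, -1.194, -0.259], TCP at [192.295, 594.661, 242.312] pointing down, gripper open.
Joint ranges: [-3.14, 3.14], [-1.21, 2.06], [-1.07, 1.41], [-3.16, 2.05], [-2.99, -0.16], [-3.1, 3.1]. Speed limits (rad/s): [2.79, 2.79, 3.14, 3.14, 3.14, 3.14].

INTERFACE

Orientations are given as a unit quaternion [x, y, z, w].
In Python, from bench import * gives the robot as it stands.
- The arm moves only by the tool servo_tool, never from a script. Its argument "rows" is a list of rows, each a list of 7 numbers: the opening, from 0 (shut) to 1 (fully open), then the shift along the tool's x, y, z in cm, then the turn, a rotation vector about the tool's x, y, z in degrees. A call has 1 to 12 rows; each row shifts and turns the commanded pose from where the row before left it, along the tool's axes as they then stand; what a row does not reach is not made up. A row lasts 1/10 s, in which the tool goes at most 50 mm and 8.59 degrees, less where a joint would pass 70% of its speed; a pose out of reach is approached as far as the arm can. A call is refused whole if a number of a shift passes 5 or a number of a turn 8.59, either way. A call with a gripper value outside its range is refused whole. The fingers move at their own pace and stop on an object; the grip force is fixed at half the most. Time passes only in rows, so rows that do not move let the fingers close. It gives the time, the measured TCP pose, the force and the opening at its end, in the units of the state.
- read_state(): the state, without advancing time (a new reading comes with each control period).
- get_image(name): name is "scene" or "top" or "wrist"; returns a dict with "image" (400x640x3 uint8, red, green, blue), "mtx" (3x3 intrinsics, pixels), "extrinsics" (4x4, takes a point from camera to world coordinates). Camera axes: x right, y up, looking along -z (the intrinsics and any distortion apply to the point x, -y, -z); pixel columns grow to the right and rows downward; lengths in mm; the calibration is good to about 2 mm. A picture is of the moment at which its call begins. There is no depth.
- job_done(): hands the job in, once; it reports no verdict.
The state is a dict: "clock": time; "joints": joint angles; "joint_vel": joint speeds; "joint_efforts": joint torques, N m; "position": TCP position; "ee_rot": TCP orientation; "contact_force": force on the tool from outside, world axes, zero at the start; "wrist_torque": the same for the moment, N m; "gripper_width": finger opening in mm.
Only numpy, scipy, OpenCV 4.12 (cv2) and the standard library are available. Lean on these libraries where they do the work, as an engineer would, in place of code of your own. Each camera call takes 0.05 s, during which the arm holds its last target. There are 200 camera calls.

## Working session

There is one attempt and no reset: what is moved stays moved. The work goes in short steps, Python scripts to look and compute and a tool call to move; the robot and the scene stay as the last step left them, time stands still between calls to the robot, and variables do not carry over. Pictures are saved under pics/ and viewed, about 12 in all and at most 16, crops included, and the job is handed in when it is done.

Besides the shell and the picture viewer there is one more tool, called after ">>>" as name(argument=value, ...) on one line, values as JSON. servo_tool: Moves the arm, as the interface text tells. Its arguments: {"type":"object","properties":{"rows":{"type":"array","items":{"type":"array","items":{"type":"number"}}}},"required":["rows"]}

```bash
mkdir -p pics; ls; python3 - <<'E'
from bench import *
import cv2
s=read_state(); print(s)
for n in ("top","scene"):
    g=get_image(n); cv2.imwrite(f"pics/{n}0.png",g["image"][...,::-1]); print(n,g["mtx"],g["extrinsics"],[k for k in g])
E
```

```text
pics
{'clock': 0.0, 'joints': array([ 1.51658231e+00,  3.85580000e-01,  6.64422652e-03, -5.12903000e-04,
       -1.19400394e+00, -2.58621295e-01]), 'joint_vel': array([-0.00030253,  0.00144611,  0.00144822,  0.00074062,  0.0009189 ,
        0.00083646]), 'joint_efforts': array([ 5.36576181e-05, -3.92294669e+01,  1.88399345e+01,  4.18605968e+00,
       -4.62297321e-03,  7.79626902e-06]), 'position': array([192.14104976, 594.15048945, 241.21254458]), 'ee_rot': array([ 9.87776341e-01, -1.55873968e-01, -1.27775962e-04,  1.09041898e-03]), 'contact_force': array([-0.04937681,  0.09862374, -0.39313003]), 'wrist_torque': array([ 0.01760012, -0.02217929,  0.02994518]), 'gripper_width': 85.52511703513846}
top [[487.51384245   0.         323.19264089]
 [  0.         487.51384245 201.52953873]
 [  0.           0.           1.        ]] [[-1.15414055e-02  9.94636408e-01 -1.02787217e-01  4.64993086e+02]
 [-9.99931161e-01 -1.16975520e-02 -9.16457952e-04 -2.56912341e+00]
 [-2.11390126e-03  1.02769564e-01  9.94702945e-01  1.14323012e+03]
 [ 0.00000000e+00  0.00000000e+00  0.00000000e+00  1.00000000e+00]] ['image', 'mtx', 'extrinsics']
scene [[509.30299826   0.         327.96839842]
 [  0.         509.30299826 207.54258337]
 [  0.           0.           1.        ]] [[ 2.64600214e-01 -7.87022724e-01  5.57298806e-01  1.16695969e+03]
 [ 9.64337751e-01  2.19701247e-01 -1.47594255e-01 -1.70524375e+02]
 [-6.27921033e-03  5.76477749e-01  8.17088720e-01  9.35671033e+02]
 [ 0.00000000e+00  0.00000000e+00  0.00000000e+00  1.00000000e+00]] ['image', 'mtx', 'extrinsics']
```

View pics/top0.png

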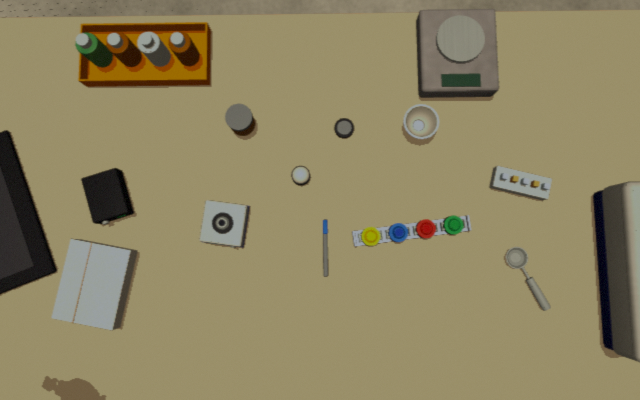

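View pics/scene0.png

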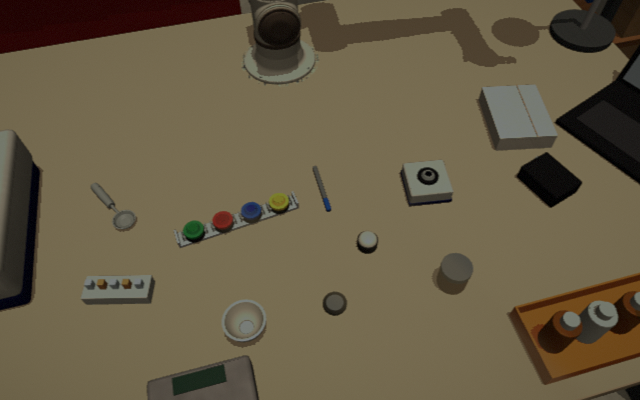

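```bash
cat > h.py <<'E'
from bench import *
import cv2, numpy as np
def ray(g,uv,z):
    M=g["extrinsics"];K=g["mtx"]
    d=np.linalg.solve(K,[uv[0],uv[1],1.]); d=M[:3,:3]@[d[0],-d[1],-d[2]]
    o=M[:3,3]; return o+d*(z-o[2])/d[2]
def hsv(g): return cv2.cvtColor(g["image"],cv2.COLOR_RGB2HSV)
HUE=dict(green=(50,80),yellow=(25,35),red=(0,6),blue=(105,125))
def blob(g,box,lo,hi):
    x0,y0,x1,y1=box
    m=cv2.inRange(hsv(g)[y0:y1,x0:x1],np.array(lo),np.array(hi))
    c=max(cv2.findContours(m,cv2.RETR_EXTERNAL,cv2.CHAIN_APPROX_NONE)[0],key=cv2.contourArea)
    M=cv2.moments(c); (a,b),r=cv2.minEnclosingCircle(c)
    return np.array([M['m10']/M['m00']+x0,M['m01']/M['m00']+y0]),cv2.contourArea(c),(a+x0,b+y0,r)
def save(g,name,box=None,k=1):
    im=g["image"][...,::-1]
    if box: im=im[box[1]:box[3],box[0]:box[2]]
    cv2.imwrite("pics/"+name,cv2.resize(im,None,fx=k,fy=k,interpolation=cv2.INTER_NEAREST))
E
python3 - <<'E'
from h import *
for n,bx in (("top",(345,205,480,255)),("scene",(170,185,305,250))):
    g=get_image(n)
    for c,(a,b) in HUE.items():
        try:
            p,ar,ci=blob(g,bx,(a,130,70),(b,255,255)); print(n,c,p.round(1),ar,np.round(ci,1),ray(g,p,30).round(1))
        except Exception as e: print(n,c,e)
g=get_image("top"); s=get_image("scene")
print("meter",ray(g,(223,223),48),ray(s,(428,176),48))
print("diff", ray(g,(300.5,175),30),ray(s,(368,240),30))
a=cv2.resize(g["image"][150:260,190:480],None,fx=2.7,fy=2.7); b=cv2.resize(s["image"][155:260,170:460],None,fx=2.7,fy=2.7)
cv2.imwrite("pics/crop.png",np.vstack([a,b])[...,::-1]); print(a.shape,b.shape)
E
```

```text
top green [453.  224.6] 246.5 [453.2 224.4   9.8] [ 523.6 -297.3   30. ]
top yellow [370.4 236. ] 260.5 [370.5 236.    9.7] [ 499.8 -108.1   30. ]
top red [425.4 228.5] 256.0 [425.5 228.    9.7] [ 515.4 -234.1   30. ]
top blue [397.8 232.3] 244.0 [398.  232.    9.5] [ 507.6 -170.8   30. ]
scene green [193. 229.] 221.0 [193.  229.    9.8] [ 526.  -296.9   30. ]
scene yellow [278.4 200.8] 234.0 [278.6 200.7   9.8] [ 502.3 -107.2   30. ]
scene red [222.2 219.4] 241.0 [222.5 220.5  10.1] [ 518.1 -233.6   30. ]
scene blue [251.8 208.5] 135.5 [250.9 210.4   9.2] [ 507.2 -167.2   30. ]
meter [532.27167292 224.3458664   48.        ] [538.51444232 227.14324105  48.        ]
diff [642.219177    50.13631372  30.        ] [651.38234854  51.45196419  30.        ]
(297, 783, 3) (284, 783, 3)
```

View pics/crop.png

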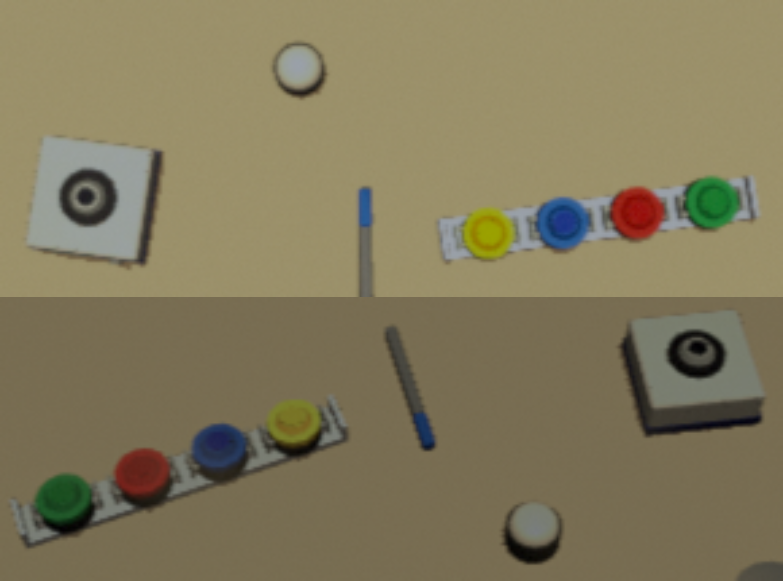

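>>> servo_tool(rows=[[1,0,0,0,0,0,8.1],[1,0,0,0,0,0,8.1],[1,0,0,0,0,0,8.1],[1,0,0,0,0,0,8.1],[1,0,0,0,0,0,8.1],[1,0,0,0,0,0,8.1],[1,0,0,0,0,0,8.1],[1,0,0,0,0,0,8.3]])

```text
clock: 1.1
position: [192.3, 594.6, 242.2]
ee_rot: [0.747, -0.664, 0.0, 0.0]
contact_force: [0.6, 0.2, 0.7]
gripper_width: 85.6
```

>>> servo_tool(rows=[[1,3.4,-2.45,0,0,0,0],[1,3.4,-2.45,0,0,0,0],[1,3.4,-2.45,0,0,0,0],[1,3.4,-2.45,0,0,0,0],[1,3.4,-2.45,0,0,0,0],[1,3.4,-2.45,0,0,0,0],[1,3.4,-2.45,0,0,0,0],[1,3.4,-2.45,0,0,0,0],[1,3.4,-2.45,0,0,0,0],[1,3.4,-2.45,0,0,0,0],[1,3.4,-2.45,0,0,0,0],[1,3.4,-2.45,0,0,0,0]])

```text
clock: 2.3
position: [535.3, 224.6, 242.5]
ee_rot: [0.749, -0.662, 0.0, -0.0]
contact_force: [0.8, 0.8, -0.1]
gripper_width: 85.3
```

```bash
cat >> h.py <<'E'
def go(x,y,z):
    s=read_state(); R=Rotation.from_quat(s["ee_rot"]).as_matrix()
    d=R.T@(np.array([x,y,z])-s["position"]); print("tool shift cm",(d/10).round(2),"clock",s["clock"])
def st():
    s=read_state(); R=Rotation.from_quat(s["ee_rot"]); M=R.as_matrix()
    print("t",round(s["clock"],2),"pos",s["position"].round(1),"yaw(y)",np.degrees(np.arctan2(M[1,1],M[0,1])).round(2),"z",M[:,2].round(4),"F",s["contact_force"].round(1),"w",round(s["gripper_width"],1))
from scipy.spatial.transform import Rotation
E
python3 - <<'E'
from h import *
st(); g=get_image("wrist"); save(g,"w1.png"); print(g["extrinsics"].round(3),g["mtx"].round(1))
E
```

```text
t 2.3 pos [535.3 224.6 242.5] yaw(y) -172.92 z [ 2.e-04  2.e-04 -1.e+00] F [ 0.8  0.8 -0.1] w 85.3
[[-9.92000e-01  1.16000e-01  4.00000e-02  5.46156e+02]
 [-1.23000e-01 -9.38000e-01 -3.25000e-01  1.41046e+02]
 [-1.00000e-03 -3.27000e-01  9.45000e-01  3.73866e+02]
 [ 0.00000e+00  0.00000e+00  0.00000e+00  1.00000e+00]] [[313.1   0.  318. ]
 [  0.  313.1 201.3]
 [  0.    0.    1. ]]
```

View pics/w1.png

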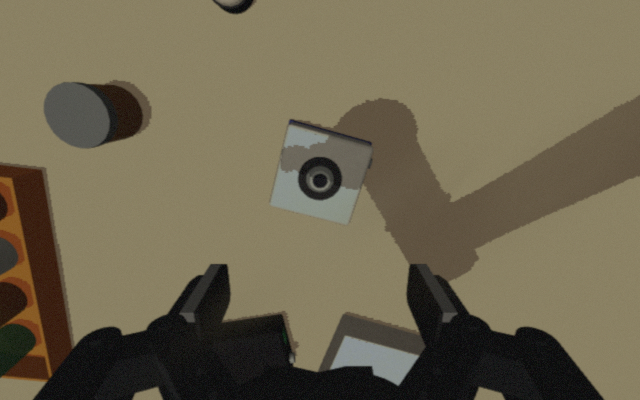

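```bash
cat >> h.py <<'E'
def ell(g,box,lo,hi):
    x0,y0,x1,y1=box
    m=cv2.inRange(hsv(g)[y0:y1,x0:x1],np.array(lo),np.array(hi))
    c=max(cv2.findContours(m,cv2.RETR_EXTERNAL,cv2.CHAIN_APPROX_NONE)[0],key=cv2.contourArea)
    e=cv2.fitEllipse(c); return np.array(e[0])+[x0,y0],e[1]
E
python3 - <<'E'
from h import *
g=get_image("wrist"); p,e=ell(g,(290,150,350,210),(0,0,0),(179,255,60)); print(p,e,ray(g,p,44))
g=get_image("top"); p,e=ell(g,(208,208,238,238),(0,0,0),(179,255,90)); print(p,e,ray(g,p,44))
g=get_image("scene"); p,e=ell(g,(415,165,441,187),(0,0,0),(179,255,60)); print(p,e,ray(g,p,44))
go(645,70,242)
E
```

```text
[322.04093552 181.67950821] (41.369895935058594, 42.01443099975586) [534.06734235 227.25580143  44.        ]
[222.26481915 222.63495731] (20.044654846191406, 20.220962524414062) [533.36168788 226.84292093  44.        ]
[427.12192154 175.75773335] (16.667728424072266, 20.49980354309082) [534.50590823 227.30490491  44.        ]
tool shift cm [ 1.673e+01 -9.070e+00 -1.000e-02] clock 2.5
```

```bash
python3 - <<'E'
from h import *
go(514,-203,242)
E
```

```text
tool shift cm [42.24  7.23  0.  ] clock 2.5
```

>>> servo_tool(rows=[[1,4.2,0.7,0,0,0,0],[1,4.2,0.7,0,0,0,0],[1,4.2,0.7,0,0,0,0],[1,4.2,0.7,0,0,0,0],[1,4.2,0.7,0,0,0,0],[1,4.2,0.7,0,0,0,0],[1,4.2,0.7,0,0,0,0],[1,4.2,0.7,0,0,0,0],[1,4.2,0.7,0,0,0,0],[1,4.2,0.7,0,0,0,0],[1,0,0,0,0,0,0]])

```text
clock: 3.6
position: [516.2, -202.0, 242.2]
ee_rot: [0.748, -0.663, 0.0, 0.0]
contact_force: [0.2, 0.3, -0.3]
gripper_width: 85.5
```

```bash
python3 - <<'E'
from h import *
st(); g=get_image("wrist"); save(g,"w2.png")
for c,(a,b) in HUE.items():
    p,ar,ci=blob(g,(0,0,640,290),(a,130,50),(b,255,255)); print(c,p.round(1),ar,np.round(ci,1),ray(g,p,30).round(1),ray(g,ci[:2],28).round(1))
# diffuser dome: white, in top/scene
for n,bx in (("top",(288,162,313,188)),("scene",(352,226,384,256))):
    k=get_image(n)
    p,ar,ci=blob(k,bx,(0,0,120),(179,70,255)); print("dome",p,ar,ray(k,p,29).round(1))
    p,e=ell(k,bx,(0,0,0),(179,255,60)); print("dark",p,e)
E
```

```text
t 3.6 pos [ 516.2 -202.   242.2] yaw(y) -173.12 z [-3.e-04 -5.e-04 -1.e+00] F [ 0.2  0.3 -0.3] w 85.5
green [322.  80.] 1251.0 [321.9  80.1  21.3] [ 524.4 -298.5   30. ] [ 524.5 -298.6   28. ]
yellow [310.3 243.8] 142.0 [314.5 245.5  13.7] [ 515.6 -112.    30. ] [ 510.1 -109.3   28. ]
red [321.9 142.2] 1173.5 [321.5 142.1  20.2] [ 516.6 -235.7   30. ] [ 517.  -235.5   28. ]
blue [321.4 196.6] 923.0 [321.6 196.9  18.2] [ 509.5 -173.7   30. ] [ 509.2 -172.7   28. ]
dome [299.34134134 173.92192192] 166.5 [644.9  52.8  29. ]
dark [305.22528458 187.84723663] (11.482223510742188, 11.655497550964355)
dome [367.54775281 238.35955056] 178.0 [646.7  52.   29. ]
dark [366.38277245 243.68138695] (17.265460968017578, 18.511871337890625)
```

View pics/w2.png

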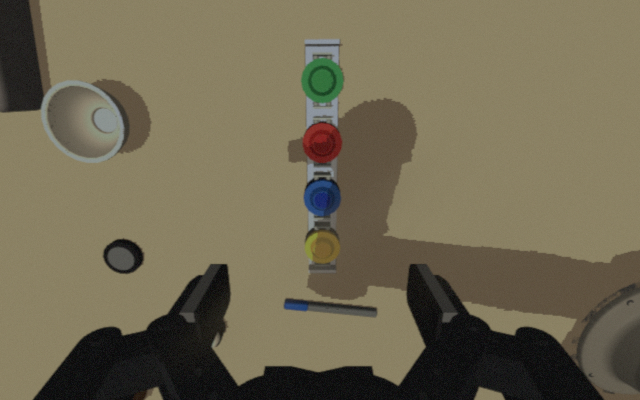

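>>> servo_tool(rows=[[1,3.2,0.1,3,0,0,0],[1,3.2,0.1,3,0,0,0],[1,3.2,0.1,3,0,0,0],[1,0,0,3,0,0,0],[1,0,0,0,0,0,0]])

```text
clock: 4.25
position: [523.0, -292.9, 117.7]
ee_rot: [0.75, -0.662, -0.005, 0.002]
contact_force: [-0.8, -0.0, 0.4]
gripper_width: 85.3
```

```bash
python3 - <<'E'
from h import *
st(); go(524.5,-297.8,20)
E
```

```text
t 4.25 pos [ 523.  -292.9  117.7] yaw(y) -172.9 z [-0.0094  0.0038 -0.9999] F [-0.8 -0.   0.4] w 85.3
tool shift cm [ 0.55 -0.17  9.77] clock 4.25
```

>>> servo_tool(rows=[[1,0,0,3,0,0,0],[1,0,0,2,0,0,0],[1,0,0,0,0,0,0],[1,0,0,0,0,0,0]])

```text
clock: 4.65
position: [526.9, -294.2, 74.2]
ee_rot: [0.75, -0.661, 0.001, -0.0]
contact_force: [0.1, 0.9, 0.8]
gripper_width: 85.7
```

```bash
python3 - <<'E'
from h import *
st(); go(524.5,-297.8,20)
E
```

```text
t 4.65 pos [ 526.9 -294.2   74.2] yaw(y) -172.76 z [ 0.002  -0.0012 -1.    ] F [0.1 0.9 0.8] w 85.7
tool shift cm [0.32 0.29 5.42] clock 4.65
```

>>> servo_tool(rows=[[1,0.3,0.25,0,0,0,0],[1,0,0,1.5,0,0,0],[1,0,0,1.5,0,0,0],[1,0,0,1.2,0,0,0],[1,0,0,0.6,0,0,0],[1,0,0,0,0,0,0],[1,0,0,0,0,0,0]])

```text
clock: 5.35
position: [523.8, -298.6, 24.9]
ee_rot: [0.75, -0.662, 0.001, -0.0]
contact_force: [1.0, 0.2, -0.0]
gripper_width: 85.2
```

```bash
python3 - <<'E'
from h import *
st(); go(524.5,-297.8,20); g=get_image("wrist"); save(g,"w3.png")
E
```

```text
t 5.35 pos [ 523.8 -298.6   24.9] yaw(y) -172.9 z [ 1.e-03 -5.e-04 -1.e+00] F [ 1.   0.2 -0. ] w 85.2
tool shift cm [-0.07 -0.07  0.49] clock 5.35
```

View pics/w3.png

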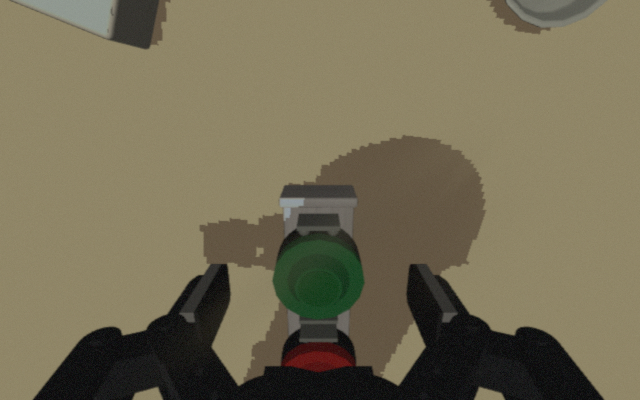

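>>> servo_tool(rows=[[1,0,0,0.4,0,0,0],[0,0,0,0,0,0,0],[0,0,0,0,0,0,0],[0,0,0,0,0,0,0],[0,0,0,0,0,0,0],[0,0,0,0,0,0,0],[0,0,0,0,0,0,0],[0,0,0,0,0,0,0],[0,0,0,0,0,0,0],[0,0,0,0,0,0,0]])

```text
clock: 6.4
position: [523.6, -298.4, 20.9]
ee_rot: [0.75, -0.662, 0.0, -0.0]
contact_force: [-1.8, 1.9, 5.6]
gripper_width: 41.5
```

>>> servo_tool(rows=[[0,0,0,-0.3,0,0,0],[0,0,0,-0.3,0,0,0],[0,0,0,-0.4,0,0,0],[0,0,0,-0.5,0,0,0],[0,0,0,-0.5,0,0,0],[0,0,0,-1,0,0,0],[0,0,0,-2,0,0,0],[0,0,0,-2,0,0,0],[0,0,0,-3,0,0,0],[0,0,0,0,0,0,0],[0,0,0,0,0,0,0],[0,0,0,0,0,0,0]])

```text
clock: 7.6
position: [522.5, -298.0, 119.8]
ee_rot: [0.749, -0.662, -0.001, 0.0]
contact_force: [-1.0, -1.0, -0.8]
gripper_width: 41.7
```

```bash
python3 - <<'E'
from h import *
st(); go(534,227,105); g=get_image("wrist"); save(g,"w4.png")
E
```

```text
t 7.6 pos [ 522.5 -298.   119.8] yaw(y) -172.94 z [-1.5e-03  9.0e-04 -1.0e+00] F [-1.  -1.  -0.8] w 41.7
tool shift cm [-51.96  -7.59   1.52] clock 7.6
```

View pics/w4.png

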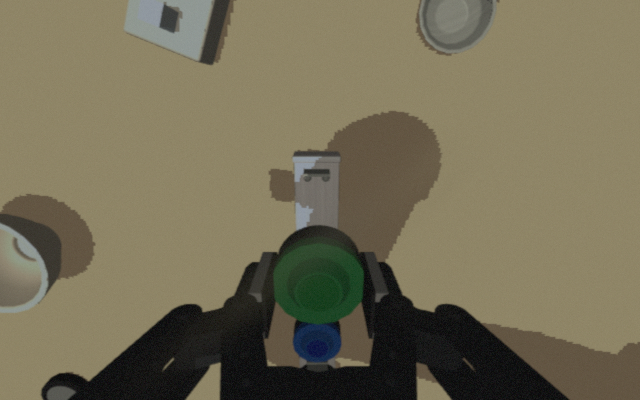

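>>> servo_tool(rows=[[0,-4.33,-0.63,0,0,0,0],[0,-4.33,-0.63,0,0,0,0],[0,-4.33,-0.63,0,0,0,0],[0,-4.33,-0.63,0,0,0,0],[0,-4.33,-0.63,0,0,0,0],[0,-4.33,-0.63,0,0,0,0],[0,-4.33,-0.63,0,0,0,0],[0,-4.33,-0.63,0,0,0,0],[0,-4.33,-0.63,0,0,0,0],[0,-4.33,-0.63,0,0,0,0],[0,-4.33,-0.63,0,0,0,0],[0,-4.33,-0.63,0,0,0,0]])

```text
clock: 8.85
position: [533.5, 228.1, 119.3]
ee_rot: [0.75, -0.662, -0.0, 0.001]
contact_force: [1.2, 0.2, -1.3]
gripper_width: 41.4
```

>>> servo_tool(rows=[[0,0,0,0,0,0,0],[0,0,0,0,0,0,0],[0,0,0,0,0,0,0]])

```text
clock: 9.15
position: [533.7, 225.7, 119.4]
ee_rot: [0.749, -0.662, -0.0, 0.001]
contact_force: [-1.4, -0.4, -1.2]
gripper_width: 41.3
```

```bash
python3 - <<'E'
from h import *
st(); go(534,227,58); g=get_image("wrist"); 
p,e=ell(g,(250,200,390,360),(50,130,20),(80,255,255)); print(p,e,ray(g,p,126))
E
```

```text
t 9.15 pos [533.7 225.7 119.4] yaw(y) -172.95 z [-0.002  -0.0014 -1.    ] F [-1.4 -0.4 -1.2] w 41.3
tool shift cm [-0.13 -0.06  6.14] clock 9.15
[329.853302  293.3092804] (46.8700065612793, 91.40203857421875) [528.24185114 229.75749287 126.        ]
```

>>> servo_tool(rows=[[0,-0.1,0,2,0,0,0],[0,0,0,2,0,0,0],[0,0,0,0.8,0,0,0],[0,0,0,0.3,0,0,0],[0,0,0,0.3,0,0,0],[0,0,0,0.2,0,0,0],[0,0,0,0.2,0,0,0],[0,0,0,0,0,0,0],[0,0,0,0,0,0,0]])

```text
clock: 10.1
position: [534.4, 227.7, 62.6]
ee_rot: [0.749, -0.662, 0.0, -0.0]
contact_force: [-1.0, -0.2, -0.2]
gripper_width: 41.1
```

```bash
python3 - <<'E'
from h import *
st(); go(534,227,58); 
E
```

```text
t 10.1 pos [534.4 227.7  62.6] yaw(y) -172.91 z [ 5.e-04  3.e-04 -1.e+00] F [-1.  -0.2 -0.2] w 41.1
tool shift cm [0.07 0.04 0.46] clock 10.1
```

>>> servo_tool(rows=[[0,0,0,0.2,0,0,0],[0,0,0,0.1,0,0,0],[0,0,0,0.1,0,0,0],[0,0,0,0,0,0,0],[0,0,0,0,0,0,0]])

```text
clock: 10.6
position: [534.2, 227.6, 58.3]
ee_rot: [0.749, -0.662, 0.0, 0.0]
contact_force: [1.1, 0.3, -1.0]
gripper_width: 41.4
```

```bash
python3 - <<'E'
from h import *
st()
E
```

```text
t 10.6 pos [534.2 227.6  58.3] yaw(y) -172.92 z [-1.e-04 -1.e-04 -1.e+00] F [ 1.1  0.3 -1. ] w 41.4
```

Essentially at seat height with no force; a little more until contact, then release and lift.

>>> servo_tool(rows=[[0,0,0,0.1,0,0,0],[0,0,0,0.05,0,0,0],[0,0,0,0,0,0,0],[0,0,0,0,0,0,0]])

```text
clock: 11.0
position: [534.3, 227.7, 58.0]
ee_rot: [0.75, -0.662, 0.0, -0.0]
contact_force: [-2.1, -0.8, 6.5]
gripper_width: 41.6
```

```bash
python3 - <<'E'
from h import *
st()
E
```

```text
t 11.0 pos [534.3 227.7  58. ] yaw(y) -172.9 z [ 6.e-04  1.e-04 -1.e+00] F [-2.1 -0.8  6.5] w 41.6
```

>>> servo_tool(rows=[[0.7,0,0,0,0,0,0],[0.8,0,0,0,0,0,0],[1,0,0,0,0,0,0],[1,0,0,0,0,0,0],[1,0,0,0,0,0,0],[1,0,0,-1,0,0,0],[1,0,0,-2,0,0,0],[1,0,0,-4,0,0,0],[1,0,0,-4,0,0,0],[1,0,0,0,0,0,0],[1,0,0,0,0,0,0]])

```text
clock: 12.1
position: [534.6, 228.0, 168.7]
ee_rot: [0.749, -0.662, 0.0, -0.002]
contact_force: [-0.4, -0.2, -1.0]
gripper_width: 85.2
```

```bash
python3 - <<'E'
from h import *
st(); g=get_image("wrist"); s=get_image("scene"); t=get_image("top")
cv2.imwrite("pics/v5.png",np.vstack([cv2.resize(g["image"],(480,300)),np.hstack([cv2.resize(s["image"][140:220,390:470],(240,240)),cv2.resize(t["image"][190:260,190:260],(240,240))])])[...,::-1])
p,ar,ci=blob(g,(200,100,440,300),(50,130,30),(80,255,255)); print(p,ci,ray(g,p,68))
for k,b in ((s,(405,150,455,200)),(t,(200,200,250,250))):
    p,ar,ci=blob(k,b,(50,130,30),(80,255,255)); print(p,ci,ray(k,p,67))
go(501.0,-107.7,120)
E
```

```text
t 12.1 pos [534.6 228.  168.7] yaw(y) -172.93 z [ 0.0027  0.0024 -1.    ] F [-0.4 -0.2 -1. ] w 85.2
[313.75866526 198.2776407 ] (318.5, 201.5, 26.315494537353516) [539.60841666 222.35669394  68.        ]
[428.71485944 170.95582329] (429.0, 171.0, 9.434081077575684) [539.15332667 225.43319037  67.        ]
[221.14312977 222.0648855 ] (220.5, 221.5, 10.12432861328125) [533.22166485 224.5357027   67.        ]
tool shift cm [32.82  7.33  4.63] clock 12.25
```

View pics/v5.png

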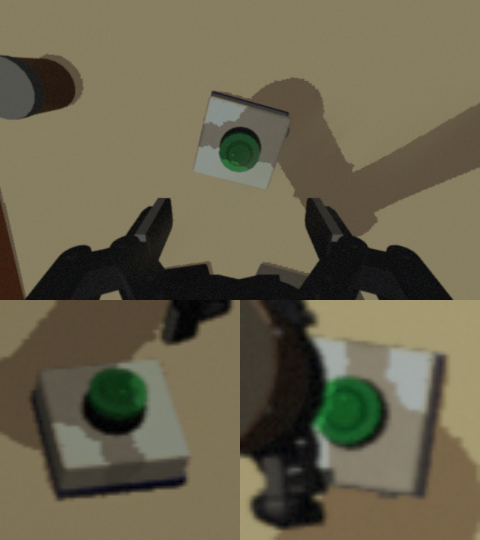

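>>> servo_tool(rows=[[1,4.1,0.9,0,0,0,0],[1,4.1,0.9,0,0,0,0],[1,4.1,0.9,0,0,0,0],[1,4.1,0.9,0,0,0,0],[1,4.1,0.9,1,0,0,0],[1,4.1,0.9,1,0,0,0],[1,4.1,0.9,1,0,0,0],[1,4.1,1.0,1.6,0,0,0],[1,0,0,2.5,0,0,0],[1,0,0,2.5,0,0,0],[1,0,0,0,0,0,0],[1,0,0,0,0,0,0]])

```text
clock: 13.45
position: [501.9, -107.0, 70.3]
ee_rot: [0.75, -0.662, -0.001, 0.001]
contact_force: [0.9, 0.0, 0.7]
gripper_width: 85.2
```

>>> servo_tool(rows=[[1,0,0,0,0,0,0],[1,0,0,0,0,0,0]])

```text
clock: 13.65
position: [503.1, -106.5, 72.0]
ee_rot: [0.75, -0.662, 0.001, -0.001]
contact_force: [1.2, 0.1, -0.3]
gripper_width: 85.3
```

```bash
python3 - <<'E'
from h import *
st(); go(501.0,-107.7,21)
g=get_image("wrist"); p,ar,ci=blob(g,(230,150,400,300),(25,130,30),(35,255,255)); print(p,ar,ci,ray(g,p,30))
E
```

```text
t 13.65 pos [ 503.1 -106.5   72. ] yaw(y) -172.87 z [ 2.4e-03  1.0e-04 -1.0e+00] F [ 1.2  0.1 -0.3] w 85.3
tool shift cm [0.09 0.24 5.1 ] clock 13.65
[305.47393365 257.90679305] 105.5 (307.0, 259.5, 12.777032852172852) [509.97818335 -92.31008547  30.        ]
```

>>> servo_tool(rows=[[1,0.1,0.15,1.5,0,0,0],[1,0,0,1.5,0,0,0],[1,0,0,1.2,0,0,0],[1,0,0,0.8,0,0,0],[1,0,0,0,0,0,0],[1,0,0,0,0,0,0],[1,0,0,0,0,0,0]])

```text
clock: 14.4
position: [501.4, -108.0, 21.4]
ee_rot: [0.749, -0.662, 0.0, -0.0]
contact_force: [-0.4, -0.8, 0.6]
gripper_width: 85.3
```

```bash
python3 - <<'E'
from h import *
st(); go(501.0,-107.7,21); save(get_image("wrist"),"w6.png")
E
```

```text
t 14.4 pos [ 501.4 -108.    21.4] yaw(y) -172.91 z [ 0.0013  0.     -1.    ] F [-0.4 -0.8  0.6] w 85.3
tool shift cm [-0.04  0.04  0.04] clock 14.4
```

View pics/w6.png

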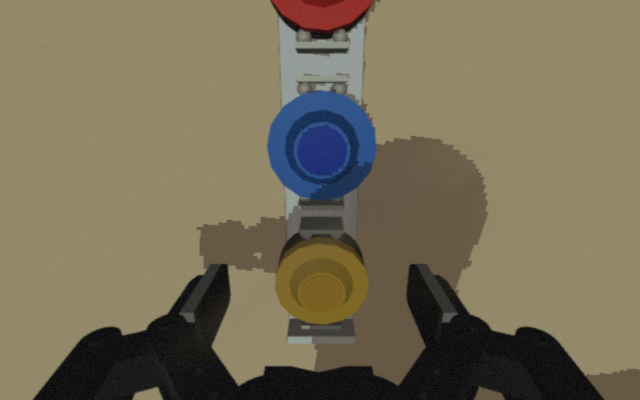

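>>> servo_tool(rows=[[1,0,0.15,0.05,0,0,0],[0,0,0,0,0,0,0],[0,0,0,0,0,0,0],[0,0,0,0,0,0,0],[0,0,0,0,0,0,0],[0,0,0,0,0,0,0],[0,0,0,0,0,0,0],[0,0,0,0,0,0,0],[0,0,0,0,0,0,0],[0,0,0,0,0,0,0]])

```text
clock: 15.45
position: [499.5, -108.3, 20.9]
ee_rot: [0.749, -0.662, 0.0, -0.0]
contact_force: [-1.8, 0.3, 5.6]
gripper_width: 41.4
```

>>> servo_tool(rows=[[0,0,0,-0.3,0,0,0],[0,0,0,-0.3,0,0,0],[0,0,0,-0.4,0,0,0],[0,0,0,-0.5,0,0,0],[0,0,0,-0.5,0,0,0],[0,0,0,-1,0,0,0],[0,0,0,-2,0,0,0],[0,0,0,-3,0,0,0],[0,0,0,-4,0,0,0],[0,0,0,0,0,0,0],[0,0,0,0,0,0,0],[0,0,0,0,0,0,0]])

```text
clock: 16.65
position: [498.6, -108.3, 140.1]
ee_rot: [0.749, -0.662, -0.0, 0.0]
contact_force: [-0.5, -0.6, -0.9]
gripper_width: 41.7
```

```bash
python3 - <<'E'
from h import *
st(); go(534.2,227.6,120)
E
```

```text
t 16.65 pos [ 498.6 -108.3  140.1] yaw(y) -172.94 z [-1.e-03  2.e-04 -1.e+00] F [-0.5 -0.6 -0.9] w 41.7
tool shift cm [-32.89  -7.66   2.01] clock 16.65
```

>>> servo_tool(rows=[[0,-4.1,-0.95,0,0,0,0],[0,-4.1,-0.95,0,0,0,0],[0,-4.1,-0.95,0,0,0,0],[0,-4.1,-0.95,0,0,0,0],[0,-4.1,-0.95,0,0,0,0],[0,-4.1,-0.95,0,0,0,0],[0,-4.1,-0.95,0,0,0,0],[0,-4.2,-1.0,0,0,0,0],[0,0,0,2,0,0,0],[0,0,0,1.5,0,0,0],[0,0,0,0,0,0,0],[0,0,0,0,0,0,0]])

```text
clock: 17.85
position: [534.4, 227.2, 104.4]
ee_rot: [0.749, -0.662, -0.0, 0.001]
contact_force: [0.7, -0.0, -0.8]
gripper_width: 41.5
```

>>> servo_tool(rows=[[0,0,0,0,0,0,0],[0,0,0,0,0,0,0],[0,0,0,0,0,0,0]])

```text
clock: 18.15
position: [535.1, 227.6, 106.1]
ee_rot: [0.749, -0.662, 0.0, -0.001]
contact_force: [1.2, 0.3, -0.7]
gripper_width: 41.6
```

```bash
python3 - <<'E'
from h import *
st(); go(534.2,227.6,78)
E
```

```text
t 18.15 pos [535.1 227.6 106.1] yaw(y) -172.94 z [ 1.1e-03  8.0e-04 -1.0e+00] F [ 1.2  0.3 -0.7] w 41.6
tool shift cm [-0.01  0.09  2.81] clock 18.15
```

>>> servo_tool(rows=[[0,0,0.05,1.0,0,0,0],[0,0,0,0.5,0,0,0],[0,0,0,0.4,0,0,0],[0,0,0,0.3,0,0,0],[0,0,0,0.2,0,0,0],[0,0,0,0.15,0,0,0],[0,0,0,0.1,0,0,0],[0,0,0,0,0,0,0],[0,0,0,0,0,0,0],[0,0,0,0,0,0,0]])

```text
clock: 19.15
position: [534.3, 227.6, 79.0]
ee_rot: [0.749, -0.662, 0.0, -0.0]
contact_force: [-0.0, 0.4, -1.2]
gripper_width: 41.7
```

>>> servo_tool(rows=[[0,0,0,0.1,0,0,0],[0,0,0,0.05,0,0,0],[0,0,0,0.05,0,0,0],[0,0,0,0,0,0,0],[0,0,0,0,0,0,0]])

```text
clock: 19.65
position: [534.5, 227.7, 78.0]
ee_rot: [0.75, -0.662, 0.0, -0.0]
contact_force: [-1.8, -0.2, 6.6]
gripper_width: 41.6
```

>>> servo_tool(rows=[[0.7,0,0,0,0,0,0],[0.8,0,0,0,0,0,0],[1,0,0,0,0,0,0],[1,0,0,0,0,0,0],[1,0,0,0,0,0,0],[1,0,0,-1,0,0,0],[1,0,0,-2,0,0,0],[1,0,0,-4,0,0,0],[1,0,0,-2,0,0,0],[1,0,0,0,0,0,0],[1,0,0,0,0,0,0]])

```text
clock: 20.75
position: [534.2, 227.6, 167.6]
ee_rot: [0.749, -0.662, -0.0, -0.001]
contact_force: [-1.0, -0.8, -1.0]
gripper_width: 85.5
```

```bash
python3 - <<'E'
from h import *
st(); go(516,-234.8,70); g=get_image("wrist"); s=get_image("scene")
cv2.imwrite("pics/v7.png",np.hstack([cv2.resize(g["image"],(480,300)),cv2.resize(s["image"][130:210,390:470],(300,300))])[...,::-1])
E
```

```text
t 20.75 pos [534.2 227.6 167.6] yaw(y) -172.94 z [ 9.0e-04  1.2e-03 -1.0e+00] F [-1.  -0.8 -1. ] w 85.5
tool shift cm [45.68  7.5   9.7 ] clock 20.75
```

View pics/v7.png

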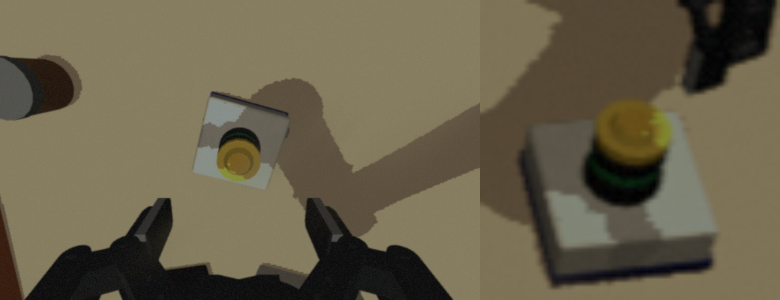

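Yellow is seated upright and straight on green. Next the red.

>>> servo_tool(rows=[[1,4.15,0.7,0,0,0,0],[1,4.15,0.7,0,0,0,0],[1,4.15,0.7,0,0,0,0],[1,4.15,0.7,0,0,0,0],[1,4.15,0.7,0,0,0,0],[1,4.15,0.7,0.5,0,0,0],[1,4.15,0.7,1,0,0,0],[1,4.15,0.7,1,0,0,0],[1,4.15,0.7,1,0,0,0],[1,4.15,0.7,1.5,0,0,0],[1,4.15,0.6,2,0,0,0],[1,0,0,2.5,0,0,0]])

```text
clock: 22.05
position: [514.5, -239.0, 70.4]
ee_rot: [0.748, -0.664, 0.0, 0.0]
contact_force: [0.5, 0.3, -0.4]
gripper_width: 85.3
```

>>> servo_tool(rows=[[1,0,0,0,0,0,0],[1,0,0,0,0,0,0],[1,0,0,0,0,0,0],[1,0,0,0,0,0,0]])

```text
clock: 22.45
position: [516.0, -234.1, 73.2]
ee_rot: [0.75, -0.661, 0.001, -0.001]
contact_force: [1.2, -1.2, -0.5]
gripper_width: 85.4
```

```bash
python3 - <<'E'
from h import *
st(); go(516,-234.8,20.9)
E
```

```text
t 22.45 pos [ 516.  -234.1   73.2] yaw(y) -172.82 z [ 2.3e-03 -5.0e-04 -1.0e+00] F [ 1.2 -1.2 -0.5] w 85.4
tool shift cm [0.07 0.02 5.23] clock 22.45
```

>>> servo_tool(rows=[[1,0,0,1.5,0,0,0],[1,0,0,1.5,0,0,0],[1,0,0,1.2,0,0,0],[1,0,0,0.7,0,0,0],[1,0,0,0.2,0,0,0],[1,0,0,0,0,0,0],[1,0,0,0,0,0,0],[1,0,0,0,0,0,0]])

```text
clock: 23.25
position: [515.4, -234.9, 21.4]
ee_rot: [0.749, -0.662, 0.0, -0.0]
contact_force: [-0.2, -1.2, 0.8]
gripper_width: 85.4
```

```bash
python3 - <<'E'
from h import *
st(); go(516,-234.8,20.9); save(get_image("wrist"),"w8.png")
E
```

```text
t 23.25 pos [ 515.4 -234.9   21.4] yaw(y) -172.92 z [ 1.1e-03 -2.0e-04 -1.0e+00] F [-0.2 -1.2  0.8] w 85.4
tool shift cm [-0.   -0.06  0.05] clock 23.25
```

View pics/w8.png

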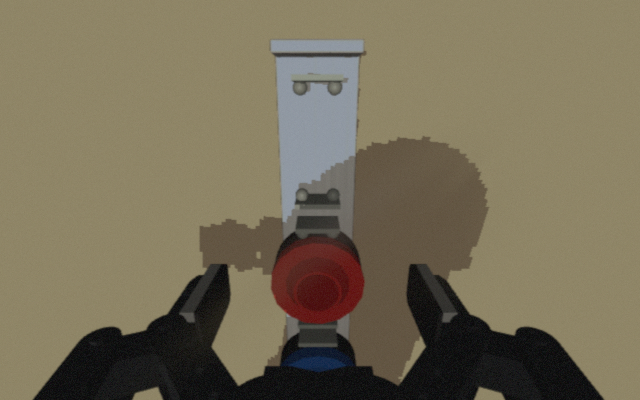

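Red is centred at column 318 between the fingers, in its clip; close and pull.

>>> servo_tool(rows=[[1,0,0,0.05,0,0,0],[0,0,0,0,0,0,0],[0,0,0,0,0,0,0],[0,0,0,0,0,0,0],[0,0,0,0,0,0,0],[0,0,0,0,0,0,0],[0,0,0,0,0,0,0],[0,0,0,0,0,0,0],[0,0,0,0,0,0,0],[0,0,0,0,0,0,0]])

```text
clock: 24.3
position: [515.1, -234.8, 20.8]
ee_rot: [0.749, -0.662, 0.0, -0.0]
contact_force: [-1.3, 1.3, 5.1]
gripper_width: 40.9
```

>>> servo_tool(rows=[[0,0,0,-0.3,0,0,0],[0,0,0,-0.3,0,0,0],[0,0,0,-0.4,0,0,0],[0,0,0,-0.5,0,0,0],[0,0,0,-0.5,0,0,0],[0,0,0,-1,0,0,0],[0,0,0,-2,0,0,0],[0,0,0,-4,0,0,0],[0,0,0,-5,0,0,0],[0,0,0,0,0,0,0],[0,0,0,0,0,0,0],[0,0,0,0,0,0,0]])

```text
clock: 25.5
position: [514.2, -234.6, 160.1]
ee_rot: [0.749, -0.662, -0.001, 0.0]
contact_force: [0.1, 0.9, -0.9]
gripper_width: 41.3
```

```bash
python3 - <<'E'
from h import *
st(); go(534.2,227.6,140)
E
```

```text
t 25.5 pos [ 514.2 -234.6  160.1] yaw(y) -172.94 z [-1.1e-03  6.0e-04 -1.0e+00] F [ 0.1  0.9 -0.9] w 41.3
tool shift cm [-45.62  -7.67   2.04] clock 25.5
```

>>> servo_tool(rows=[[0,-4.15,-0.7,0,0,0,0],[0,-4.15,-0.7,0,0,0,0],[0,-4.15,-0.7,0,0,0,0],[0,-4.15,-0.7,0,0,0,0],[0,-4.15,-0.7,0,0,0,0],[0,-4.15,-0.7,0,0,0,0],[0,-4.15,-0.7,0,0,0,0],[0,-4.15,-0.7,0,0,0,0],[0,-4.15,-0.7,0,0,0,0],[0,-4.15,-0.7,0,0,0,0],[0,-4.15,-0.65,0,0,0,0],[0,0,0,1.5,0,0,0]])

```text
clock: 26.7
position: [535.9, 232.6, 145.5]
ee_rot: [0.751, -0.66, 0.001, -0.002]
contact_force: [0.5, -0.5, -1.3]
gripper_width: 41.1
```

>>> servo_tool(rows=[[0,0,0,1.5,0,0,0],[0,0,0,0,0,0,0],[0,0,0,0,0,0,0],[0,0,0,0,0,0,0],[0,0,0,0,0,0,0]])

```text
clock: 27.2
position: [535.2, 227.5, 131.1]
ee_rot: [0.749, -0.662, 0.0, -0.001]
contact_force: [0.3, 0.3, -0.9]
gripper_width: 41.4
```

```bash
python3 - <<'E'
from h import *
st(); go(534.2,227.6,98)
E
```

```text
t 27.2 pos [535.2 227.5 131.1] yaw(y) -172.95 z [ 1.1e-03  7.0e-04 -1.0e+00] F [ 0.3  0.3 -0.9] w 41.4
tool shift cm [-0.02  0.1   3.31] clock 27.2
```

>>> servo_tool(rows=[[0,0,0.05,1.0,0,0,0],[0,0,0,1.0,0,0,0],[0,0,0,0.4,0,0,0],[0,0,0,0.3,0,0,0],[0,0,0,0.2,0,0,0],[0,0,0,0.15,0,0,0],[0,0,0,0.1,0,0,0],[0,0,0,0,0,0,0],[0,0,0,0,0,0,0],[0,0,0,0,0,0,0]])

```text
clock: 28.2
position: [534.3, 227.7, 99.0]
ee_rot: [0.749, -0.662, 0.0, -0.0]
contact_force: [0.2, 0.8, -0.7]
gripper_width: 41.6
```

>>> servo_tool(rows=[[0,0,0,0.1,0,0,0],[0,0,0,0.05,0,0,0],[0,0,0,0,0,0,0],[0,0,0,0,0,0,0]])

```text
clock: 28.6
position: [534.4, 227.7, 97.8]
ee_rot: [0.749, -0.662, 0.0, -0.0]
contact_force: [-0.6, -0.8, 3.4]
gripper_width: 40.9
```

>>> servo_tool(rows=[[0.7,0,0,0,0,0,0],[0.8,0,0,0,0,0,0],[1,0,0,0,0,0,0],[1,0,0,0,0,0,0],[1,0,0,0,0,0,0],[1,0,0,-1,0,0,0],[1,0,0,-2,0,0,0],[1,0,0,-4,0,0,0],[1,0,0,-2,0,0,0],[1,0,0,0,0,0,0],[1,0,0,0,0,0,0]])

```text
clock: 29.7
position: [534.1, 227.7, 188.1]
ee_rot: [0.749, -0.662, -0.0, -0.001]
contact_force: [-0.1, 0.1, -0.2]
gripper_width: 85.6
```

```bash
python3 - <<'E'
from h import *
st(); go(645.5,52.3,100); g=get_image("wrist"); s=get_image("scene")
cv2.imwrite("pics/v9.png",np.hstack([cv2.resize(g["image"],(480,300)),cv2.resize(s["image"][130:210,390:470],(300,300))])[...,::-1])
E
```

```text
t 29.7 pos [534.1 227.7 188.1] yaw(y) -172.93 z [ 8.0e-04  1.1e-03 -1.0e+00] F [-0.1  0.1 -0.2] w 85.6
tool shift cm [18.78 -8.89  8.79] clock 29.7
```

View pics/v9.png

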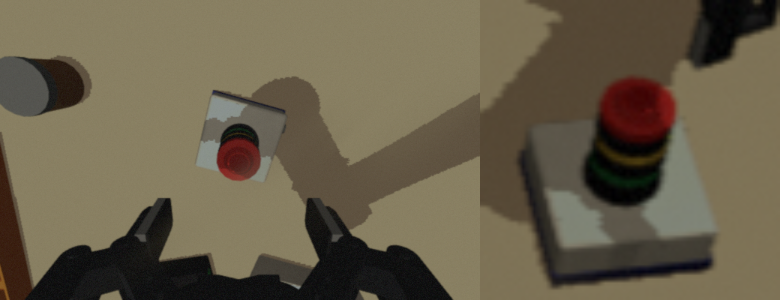

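>>> servo_tool(rows=[[1,3.1,-1.5,0,0,0,0],[1,3.1,-1.5,0,0,0,0],[1,3.1,-1.5,0,0,0,0],[1,3.1,-1.5,0,0,0,0],[1,3.1,-1.5,1,0,0,0],[1,3.3,-1.4,2,0,0,0],[1,0,0,3,0,0,0],[1,0,0,2,0,0,0],[1,0,0,0,0,0,0],[1,0,0,0,0,0,0],[1,0,0,0,0,0,0],[1,0,0,0,0,0,0]])

```text
clock: 31.0
position: [646.4, 52.5, 108.8]
ee_rot: [0.75, -0.662, 0.001, -0.001]
contact_force: [-1.2, -0.1, 0.3]
gripper_width: 85.6
```

```bash
python3 - <<'E'
from h import *
st(); go(645.5,52.3,14); g=get_image("wrist"); save(g,"w10.png")
E
```

```text
t 31.0 pos [646.4  52.5 108.8] yaw(y) -172.88 z [ 2.5e-03  6.0e-04 -1.0e+00] F [-1.2 -0.1  0.3] w 85.6
tool shift cm [0.01 0.12 9.48] clock 31.0
```

View pics/w10.png

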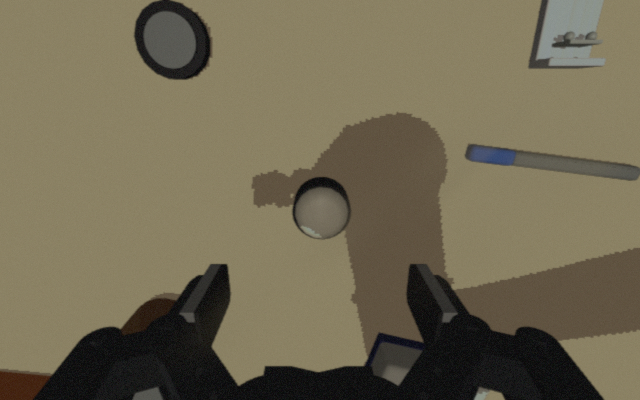

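>>> servo_tool(rows=[[1,0,0.1,2,0,0,0],[1,0,0,2,0,0,0],[1,0,0,2,0,0,0],[1,0,0,1.5,0,0,0],[1,0,0,1,0,0,0],[1,0,0,0.5,0,0,0],[1,0,0,0.3,0,0,0],[1,0,0,0.1,0,0,0],[1,0,0,0,0,0,0],[1,0,0,0,0,0,0],[1,0,0,0,0,0,0]])

```text
clock: 32.15
position: [645.0, 51.9, 13.8]
ee_rot: [0.749, -0.662, 0.0, -0.0]
contact_force: [0.1, 0.1, 0.4]
gripper_width: 85.4
```

```bash
python3 - <<'E'
from h import *
st(); go(645.5,52.3,14); g=get_image("wrist"); save(g,"w11.png")
E
```

```text
t 32.15 pos [645.   51.9  13.8] yaw(y) -172.92 z [ 9.e-04  2.e-04 -1.e+00] F [0.1 0.1 0.4] w 85.4
tool shift cm [-0.03 -0.05 -0.02] clock 32.15
```

View pics/w11.png

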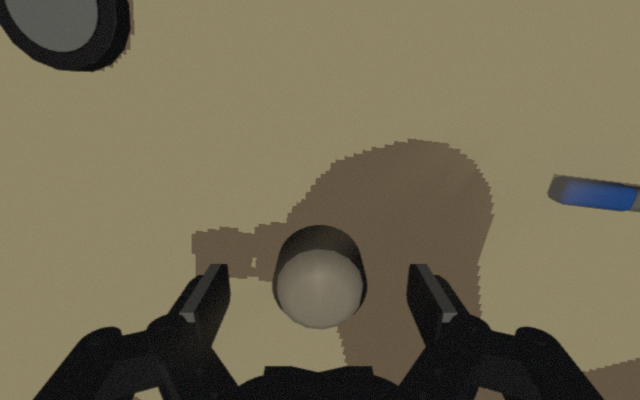

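>>> servo_tool(rows=[[0,0,0.05,0,0,0,0],[0,0,0,0,0,0,0],[0,0,0,0,0,0,0],[0,0,0,0,0,0,0],[0,0,0,0,0,0,0],[0,0,0,0,0,0,0],[0,0,0,0,0,0,0],[0,0,0,0,0,0,0],[0,0,0,0,0,0,0]])

```text
clock: 33.1
position: [644.7, 51.9, 13.8]
ee_rot: [0.749, -0.662, 0.0, -0.0]
contact_force: [-0.5, 0.8, 4.9]
gripper_width: 41.8
```

>>> servo_tool(rows=[[0,0,0,-0.5,0,0,0],[0,0,0,-1,0,0,0],[0,0,0,-3,0,0,0],[0,0,0,-4,0,0,0],[0,0,0,-4,0,0,0],[0,0,0,-3,0,0,0],[0,0,0,0,0,0,0],[0,0,0,0,0,0,0],[0,0,0,0,0,0,0],[0,0,0,0,0,0,0]])

```text
clock: 34.1
position: [643.3, 51.6, 166.5]
ee_rot: [0.749, -0.662, -0.001, 0.001]
contact_force: [-0.6, -0.7, -0.6]
gripper_width: 42.0
```

```bash
python3 - <<'E'
from h import *
st(); go(534.2,227.6,160); g=get_image("wrist"); save(g,"w12.png")
E
```

```text
t 34.1 pos [643.3  51.6 166.5] yaw(y) -172.93 z [-3.5e-03 -9.0e-04 -1.0e+00] F [-0.6 -0.7 -0.6] w 42.0
tool shift cm [-18.81   8.66   0.67] clock 34.1
```

View pics/w12.png

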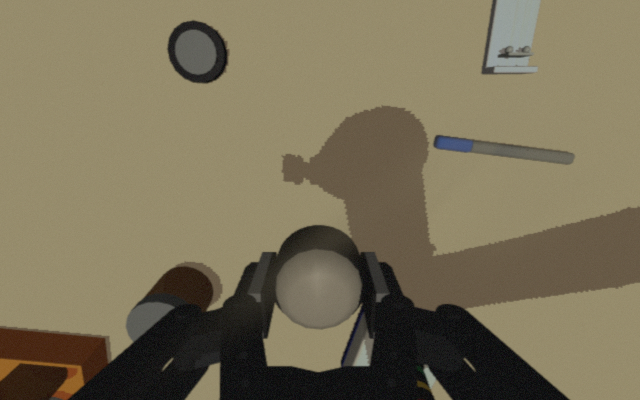

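>>> servo_tool(rows=[[0,-3.1,1.45,0,0,0,0],[0,-3.1,1.45,0,0,0,0],[0,-3.1,1.45,0,0,0,0],[0,-3.1,1.45,0,0,0,0],[0,-3.1,1.45,0,0,0,0],[0,-3.3,1.4,0,0,0,0],[0,0,0,1,0,0,0],[0,0,0,0,0,0,0],[0,0,0,0,0,0,0],[0,0,0,0,0,0,0],[0,0,0,0,0,0,0]])

```text
clock: 35.25
position: [535.8, 226.9, 158.4]
ee_rot: [0.749, -0.663, 0.0, -0.0]
contact_force: [0.2, -0.3, -0.5]
gripper_width: 41.7
```

```bash
python3 - <<'E'
from h import *
st(); go(534.3,227.6,118.8)
E
```

```text
t 35.25 pos [535.8 226.9 158.4] yaw(y) -173.01 z [ 2.e-04  0.e+00 -1.e+00] F [ 0.2 -0.3 -0.5] w 41.7
tool shift cm [-0.08  0.14  3.96] clock 35.25
```

>>> servo_tool(rows=[[0,-0.05,0.1,1.0,0,0,0],[0,0,0,1.0,0,0,0],[0,0,0,0.7,0,0,0],[0,0,0,0.4,0,0,0],[0,0,0,0.3,0,0,0],[0,0,0,0.2,0,0,0],[0,0,0,0.1,0,0,0],[0,0,0,0,0,0,0],[0,0,0,0,0,0,0],[0,0,0,0,0,0,0]])

```text
clock: 36.25
position: [534.3, 228.2, 121.6]
ee_rot: [0.749, -0.662, 0.0, -0.0]
contact_force: [0.2, 0.2, 0.1]
gripper_width: 42.1
```

```bash
python3 - <<'E'
from h import *
st(); go(534.3,227.6,118.8)
E
```

```text
t 36.25 pos [534.3 228.2 121.6] yaw(y) -172.92 z [ 5.e-04  3.e-04 -1.e+00] F [0.2 0.2 0.1] w 42.1
tool shift cm [0.06 0.01 0.28] clock 36.25
```

>>> servo_tool(rows=[[0,0.05,0,0.1,0,0,0],[0,0,0,0.1,0,0,0],[0,0,0,0.05,0,0,0],[0,0,0,0.05,0,0,0],[0,0,0,0,0,0,0],[0,0,0,0,0,0,0]])

```text
clock: 36.85
position: [534.2, 227.6, 118.7]
ee_rot: [0.749, -0.662, 0.0, -0.0]
contact_force: [-1.3, -0.4, 3.5]
gripper_width: 42.1
```

Contact at the expected seat height (118.7). Release and retreat upward, then aside for a clear view.

>>> servo_tool(rows=[[0.7,0,0,0,0,0,0],[0.8,0,0,0,0,0,0],[1,0,0,0,0,0,0],[1,0,0,0,0,0,0],[1,0,0,0,0,0,0],[1,0,0,-1,0,0,0],[1,0,0,-2,0,0,0],[1,0,0,-4,0,0,0],[1,0,0,-2,0,0,0],[1,4,0,0,0,0,0],[1,4,0,0,0,0,0],[1,4,0,0,0,0,0]])

```text
clock: 38.05
position: [549.2, 107.6, 209.5]
ee_rot: [0.75, -0.662, 0.0, -0.001]
contact_force: [0.3, -0.2, 0.4]
gripper_width: 85.4
```

>>> servo_tool(rows=[[1,4,0,0,0,0,0],[1,4,0,0,0,0,0],[1,0,0,0,0,0,0],[1,0,0,0,0,0,0],[1,0,0,0,0,0,0]])

```text
clock: 38.55
position: [559.0, 29.6, 208.8]
ee_rot: [0.75, -0.662, 0.0, -0.0]
contact_force: [-0.7, 0.4, 0.2]
gripper_width: 85.5
```

```bash
python3 - <<'E'
from h import *
st(); s=get_image("scene"); t=get_image("top")
cv2.imwrite("pics/v13.png",np.hstack([cv2.resize(s["image"][110:220,170:480],(520,185)) if 0 else cv2.resize(s["image"][110:215,380:485],(390,390)),cv2.resize(t["image"][180:270,180:270],(390,390))])[...,::-1])
for n,b in (("blue",(170,185,305,250)),):
    p,ar,ci=blob(s,b,(105,130,60),(125,255,255)); print(p,ar,ci)
E
```

```text
t 38.55 pos [559.   29.6 208.8] yaw(y) -172.89 z [ 7.e-04  3.e-04 -1.e+00] F [-0.7  0.4  0.2] w 85.5
[252.15471167 207.96343179] 118.5 (250.6764678955078, 209.5, 9.029561996459961)
```

View pics/v13.png

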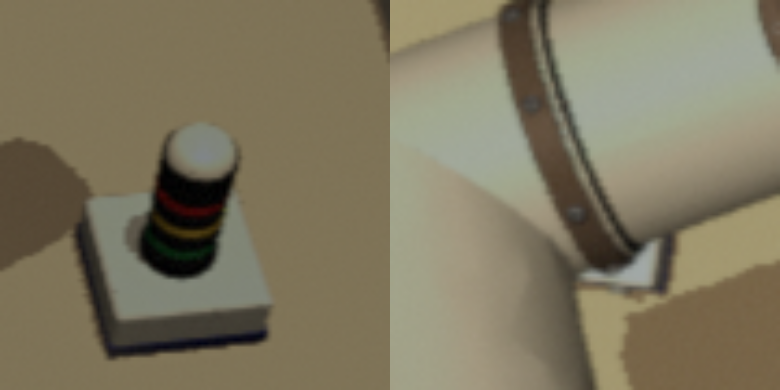

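```bash
python3 -c "
from bench import *
print(job_done())"
```

```text
the job is handed in; nothing more can be done
None
```

The stack is built on the light meter's port in the order asked: green, yellow, red, then the white-domed diffuser. I handed the job in at about 39 s of robot time.

- **Seating:** each piece met light contact (3 to 7 N) within about 0.2 mm of its computed fully seated height. The tool heights were 58.0, 78.0, 97.8 and 118.7 mm.
- **Last pictures:** the final scene view shows a straight, upright stack with evenly spaced bands and the gripper clear of it. The blue filter was still where it started, to within about a pixel.
- **Checks that failed or disagreed:**
  - In the final top view the arm hid the stack, so uprightness was confirmed from the scene camera only.
  - Some colour fits under the gripper's shadow were wrong, off by up to about 17 mm. I dropped them in favour of the unshaded views, the strip's spacing and the view between the fingers.

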